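# Zero the burrs of a coffee grinder, back them off a quarter turn and cap it

## Task

Set the coffee grinder: turn the bar-grip adjuster on its top clockwise until you feel the burrs just touch, without forcing it, then turn it back counter-clockwise a quarter turn from that point. Then put the round black cap back over the adjuster, gently and fully home on the grinder's shoulder, and leave the steel cup standing under the spout.

Things in the scene. Friction and masses are not known exactly. Their poses are not given: they have to be found in the camera images.
- grinder: Compact coffee grinder with an aluminium drum, about 186 x 112 x 188 mm, fixed to the worktop. Origin on the worktop under the adjuster's axis, z up; the spout points to its -x. The drum is 104 mm across at the top, a flat shoulder 150 mm above the worktop; on it stands a round boss 80 mm across and 7 mm high with a chamfered rim.
- grip (a point): Point on the adjuster's axis. The adjuster is a disc 64 mm across with an upright steel bar 58 mm long, 12 mm wide, 26 mm high; x along the bar to its pointed end, z up. The point lies in the bar, 4.5 mm under its top, 21.5 mm over the disc, 184 mm over the worktop: with the TCP here the fingertips end 2.5 mm over the disc. Clockwise from above closes the burrs, counter-clockwise opens them.
- adjuster (a joint): Slip of the bar grip on its spindle in rad, 0 at the start (not the turning of the screw). The screw turns with a drag of 0.06 N m and stays where it is left; the burrs meet 0.5 to 1.5 rad clockwise of the start, a different place each time, seen nowhere. There it stops hard; twisted on with over 0.6 N m, the grip slips on its spindle and is spoilt.
- burr_seat (a point): Centre of the fixed burr's face inside the grinder, 110 mm above the worktop (hidden).
- burr_face (a point): Centre of the moving burr's face inside the grinder (hidden). Its height over burr_seat is the burr gap: 0 at first touch, and it opens by 1 mm per full turn of the spindle, so a quarter turn is 0.25 mm: far too little to be read from measured poses.
- collar (a point): Centre of the grinder's round shoulder, 150 mm above the worktop, on the adjuster's axis: the middle of the cap's rim belongs here.
- cap: Loose round black cap, open below, 90 mm across and 50 mm high, with a round aluminium knob 24 mm across and 26 mm high on its top (76 mm in all), about 0.14 kg, standing on its rim on the worktop left or right of the grinder. Origin at the centre of its lower rim, z up. Inside 84 mm across and 46 mm deep: it fits over the boss with 2 mm to spare all round.
- spout (a point): Point on the grinder's foot plate under the spout, where the cup stands.
- cup: Loose steel cup, 56 mm across and 52 mm high, standing on the grinder's foot plate under the spout; origin at the centre of its underside.
Things that resemble listed ones, but are neither listed nor needed, are in the scene too. Leave any yellow look-alike of the cap alone.

How it is judged:
By the outcome, as a careful person would: the job done as asked, in the order asked, and still so for the second after the job is handed in, with the robot touching nothing.
It also fails if it takes over 67 s, if anything falls off the work surface, if the arm or the gripper's body presses on something with over 40 N, if the wrist force passes 120 N, or if a joint passes its speed limit or range.

## Robot

A 6-joint arm with a two-finger parallel gripper is mounted at the origin on a cart in front of the work surface, level with it; the furniture and walls round the work are solid. World frame = base frame: x ahead of the robot, y to its left, z up, the work surface at z = 0. Lengths are in m, angles in rad, forces in N, time in s.
With the tool pointing down it reaches from about 0.35 to 0.925 m from the base axis. Payload 6.4 kg.
Tool frame: the origin (TCP) lies between the finger pads, 19 mm behind the fingertips; this is the grasp point; z points along the fingers, y is the line along which they close (so a half turn about z gives the same grasp; the last joint's range is limited). The gripper opens to 94 mm and grips with 3 to 60 N. Pads are 16 mm wide; open, the fingers measure 119 mm over their backs; the gripper's body (75 mm by 177 mm) begins 78 mm behind the grasp point.
Start: joints at [1.162, 0.245, 1.558, -0, 1.339, -0.174], TCP at [0.151, 0.632, 0.224] pointing down, gripper open.
Joint ranges: [-3.13, 3.13], [-1.02, 2.26], [0.13, 2.54], [-0.95, 4.09], [0.21, 2.88], [-2.74, 2.74]. Speed limits (rad/s): [2.57, 2.57, 3.14, 3.14, 3.14, 3.14].

## Interface

Orientations are given as a unit quaternion [x, y, z, w].
In Python, from station import readout, optics, order gives the robot as it stands.
- The arm moves only by the tool step_arm, never from a script. Its argument "deltas" is a list of rows, each an object of numbers: "grip": the opening, from -1 (shut) to 1 (fully open); "tx", "ty", "tz": the shift along the world's x, y, z in mm; "rx", "ry", "rz": the turn, a rotation vector about the world's x, y, z in rad. In form: [{"grip": .., "tx": .., "ty": .., "tz": .., "rx": .., "ry": .., "rz": ..}, ...]. A call has exactly 5 rows; each row is the pose to reach, as a shift and turn from the pose commanded when the call began; what a row does not reach only later rows make up. A row lasts 1/8 s, in which the tool goes at most 62.5 mm and 10.7 degrees, less where a joint would pass 70% of its speed; a pose out of reach is approached as far as the arm can. A call with a gripper value outside its range is refused whole. The fingers move at their own pace and stop on an object; "squeeze" is the grip in N (left out, the last holds). Time passes only in rows, so rows that repeat a pose let the fingers close, or fill a call up. It gives the time, the measured TCP pose, the force, the opening and the grip force at its end, in the units of the state.
- readout.observe(): the state, without advancing time (a new reading comes with each control period).
- optics.capture(name): name is "side" or "top" or "wrist"; returns the picture (420x560x3 uint8, red, green, blue); there is no depth.
- optics.camera_params(name): a dict with "mtx" (3x3 intrinsics, pixels), "k1" (the pictures are not rectified: a ray, as slopes to the right and down, at radius r is drawn at 1 + k1 r^2 times it, then the intrinsics apply), "T" (4x4, takes a point from camera to world coordinates). Camera axes: x right, y down, z forward; pixel columns grow to the right and rows downward; lengths in m; the calibration is good to about 2 mm. A picture is of the moment at which its call begins: read the wrist's pose just before it. camera_params takes no time and is no camera call; for the wrist camera it gives the pose at the moment of the call.
- order.sign_off(): hands the job in; it is judged then, once.
The state is a dict: "time_s": time; "joints": joint angles; "dq": joint speeds; "joint_efforts": joint torques, N m; "eef_pos": TCP position; "eef_rot": TCP orientation; "ft_force": force on the tool from outside, world axes, zero at the start; "wrist_torque": the same for the moment, N m; "width": finger opening in m; "gripper_force": force on a finger pad.
Only numpy, scipy, OpenCV 4.12 (cv2) and the standard library are available. Lean on these libraries where they do the work, as an engineer would, in place of code of your own. Each camera call takes 0.05 s, during which the arm holds its last target. There are 200 camera calls.

## Working session

There is one attempt and no reset: what is moved stays moved. The work goes in short steps, Python scripts to look and compute and a tool call to move; the robot and the scene stay as the last step left them, time stands still between calls to the robot, and variables do not carry over. Pictures are saved under pics/ and viewed, at most 11 in all, crops included, and the job is handed in when it is done.

Besides the shell and the picture viewer there is one more tool, called after "Request:" by a JSON object that holds its "op" and its "data". step_arm: Moves the arm, as the interface text tells. Its arguments: {"type":"object","properties":{"deltas":{"type":"array"},"squeeze":{"type":"number"}},"required":["deltas"]}

```bash
mkdir -p pics; ls; python3 - <<'E'
from station import readout, optics
import cv2,numpy as np
print(readout.observe())
for n in ["side","top"]:
    im=optics.capture(n); cv2.imwrite(f"pics/{n}0.png",im[:,:,::-1]); p=optics.camera_params(n); print(n,p)
E
```

```text
pics
{'time_s': 0.0, 'joints': array([ 1.16188763e+00,  2.45801098e-01,  1.55900067e+00,  1.59495849e-05,
        1.33864516e+00, -1.74118763e-01]), 'dq': array([ 0.00069516,  0.00138845,  0.00056814, -0.00130446,  0.00023496,
       -0.00189888]), 'joint_efforts': array([ 3.49440588e-04, -4.15830374e+01, -3.14604771e+01,  6.84397831e-02,
        3.31428694e-02, -1.17666068e-04]), 'eef_pos': array([0.15099551, 0.63165387, 0.22316078]), 'eef_rot': array([ 1.17127284e-01,  9.93116478e-01, -8.85790828e-04, -2.73893155e-04]), 'ft_force': array([ 0.26769148,  0.44836832, -0.02159189]), 'wrist_torque': array([-0.01479925, -0.02001067,  0.03934429]), 'gripper_force': 0.0, 'width': 0.09422503045029573}
side {'mtx': array([[464.62031486,   0.        , 277.83251037],
       [  0.        , 464.62031486, 214.72024124],
       [  0.        ,   0.        ,   1.        ]]), 'k1': -0.06238586395866422, 'T': array([[ 0.89569906, -0.24037707,  0.3740883 ,  0.0052475 ],
       [-0.4446507 , -0.48985045,  0.74988819, -0.91117218],
       [ 0.0029914 , -0.83801277, -0.54564242,  0.78329816],
       [ 0.        ,  0.        ,  0.        ,  1.        ]])}
top {'mtx': array([[466.98650072,   0.        , 277.73908467],
       [  0.        , 466.98650072, 209.69519845],
       [  0.        ,   0.        ,   1.        ]]), 'k1': -0.11955466831654696, 'T': array([[-0.02381631, -0.98171822,  0.18884416,  0.25147911],
       [-0.99971364,  0.02382763, -0.00221064, -0.03333165],
       [-0.00232948, -0.18884273, -0.98200458,  1.25033417],
       [ 0.        ,  0.        ,  0.        ,  1.        ]])}
```

View pics/side0.png

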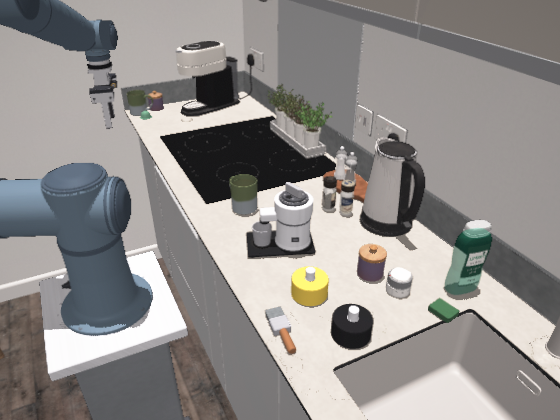

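View pics/top0.png

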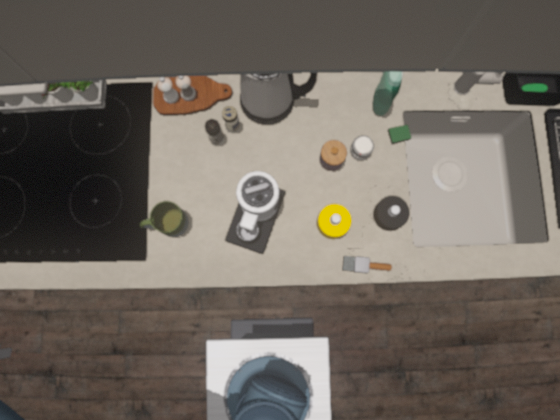

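Side view: grinder drum at (293,220) with the bar on top at (293,188) and cup at (262,234). Top view: adjuster at (258,188), cup at (248,230).
Candidates for the cap: black cap with an aluminium knob at side (352,325) / top (391,212), the yellow look-alike at (310,286) / (335,221), the lidded brown jar at (372,262) / (334,153), and the white jar at (399,282) / (363,147). I choose the black one.

```bash
cat > h.py <<'E'
import cv2,numpy as np
from station import readout, optics
def ray(p,uv):
    K=p["mtx"]; a,b=(uv[0]-K[0,2])/K[0,0],(uv[1]-K[1,2])/K[1,1]
    rd=np.hypot(a,b); r=rd
    for _ in range(20): r=rd/(1+p["k1"]*r*r)
    s=r/rd if rd>0 else 1
    return p["T"][:3,3],p["T"][:3,:3]@np.array([a*s,b*s,1])
def onz(p,uv,z):
    o,d=ray(p,uv); return o+d*(z-o[2])/d[2]
def proj(p,X):
    c=np.linalg.inv(p["T"])@np.append(X,1); x,y=c[:2]/c[2]; f=1+p["k1"]*(x*x+y*y)
    return p["mtx"][:2,:2]@np.array([x*f,y*f])+p["mtx"][:2,2]
def tri(p1,u1,p2,u2):
    o1,d1=ray(p1,u1);o2,d2=ray(p2,u2)
    A=np.stack([d1,-d2],1);s=np.linalg.lstsq(A,o2-o1,rcond=None)[0]
    a,b=o1+d1*s[0],o2+d2*s[1]; return (a+b)/2,np.linalg.norm(a-b)
def save(im,n,box=None,s=1):
    if box: x0,y0,x1,y1=box; im=im[y0:y1,x0:x1]
    cv2.imwrite(f"pics/{n}.png",cv2.resize(im[:,:,::-1],None,fx=s,fy=s,interpolation=cv2.INTER_CUBIC))
E
python3 - <<'E'
from h import *
pt=optics.camera_params("top");ps=optics.camera_params("side")
print("bar",onz(pt,(258,188),.188),tri(pt,(258,188),ps,(293,188)))
print("knob",onz(pt,(395,210),.076),tri(pt,(395,210),ps,(352,312)))
print("yknob",onz(pt,(336,219),.076))
print("cup",onz(pt,(248,230),.06))
t=cv2.imread("pics/top0.png")[:,:,::-1];s=cv2.imread("pics/side0.png")[:,:,::-1]
a=cv2.resize(t[160:260,220:320],(390,390),interpolation=2);b=cv2.resize(t[160:260,350:450],(390,390),interpolation=2)
save(np.hstack([a,b]),"crop1")
p=optics.camera_params("wrist");print(p,readout.observe()["eef_rot"])
E
```

```text
bar [0.5085468  0.00919843 0.188     ] (array([0.50901796, 0.00960314, 0.18353041]), np.float64(0.0012734699348419167))
knob [ 0.46917205 -0.33824514  0.076     ] (array([ 0.46989509, -0.34006767,  0.06731507]), np.float64(0.001901780395241299))
yknob [ 0.44949328 -0.18421988  0.076     ]
cup [0.42898926 0.04185372 0.06      ]
{'mtx': array([[297.82513144,   0.        , 276.0191081 ],
       [  0.        , 297.82513144, 210.88996614],
       [  0.        ,   0.        ,   1.        ]]), 'k1': -0.044712349481139654, 'T': array([[ 0.23196419,  0.94347586,  0.2367402 ,  0.08230619],
       [ 0.97272069, -0.22432317, -0.05910644,  0.64764545],
       [-0.00265918,  0.24399267, -0.96977343,  0.38415534],
       [ 0.        ,  0.        ,  0.        ,  1.        ]])} [ 1.17132105e-01  9.93115979e-01 -8.15359522e-04 -2.41244789e-04]
```

View pics/crop1.png

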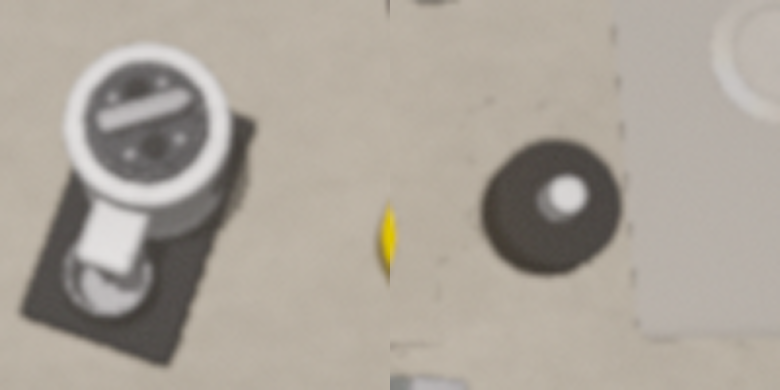

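The crop confirms both: left, the grinder with its bar centre at crop (145,108), running up to the right; right, the round black cap with its bright knob at crop (567,193). Moving to look closer.

Request:
{"op": "step_arm", "data": {"deltas": [{"tx": 20,"ty": -30,"tz": 30,"rz": -0.07},{"tx": 45,"ty": -75,"tz": 60,"rz": -0.14},{"tx": 70,"ty": -120,"tz": 80,"rz": -0.21},{"tx": 95,"ty": -165,"tz": 80,"rz": -0.28},{"tx": 120,"ty": -208,"tz": 80,"rz": -0.36}]}}

```text
invalid input at $.deltas[0]: expected keys grip, tx, ty, tz, rx, ry, rz
```

Request:
{"op": "step_arm", "data": {"deltas": [{"tx": 24,"ty": -42,"rz": -0.07},{"tx": 48,"ty": -84,"rz": -0.14},{"tx": 72,"ty": -126,"rz": -0.21},{"tx": 96,"ty": -168,"rz": -0.28},{"tx": 120,"ty": -208,"rz": -0.36}]}}

```text
invalid input at $.deltas[0]: expected keys grip, tx, ty, tz, rx, ry, rz
```

Request:
{"op": "step_arm", "data": {"deltas": [{"tx": 24,"ty": -42,"rz": -0.07},{"tx": 48,"ty": -84,"rz": -0.14},{"tx": 72,"ty": -126,"rz": -0.21},{"tx": 96,"ty": -168,"rz": -0.28},{"tx": 118,"ty": -207,"rz": -0.36}]}}

```text
invalid input at $.deltas[0]: expected keys grip, tx, ty, tz, rx, ry, rz
```

```bash
python3 - <<'E'
from h import *
import pickle
s=readout.observe();p=optics.camera_params("wrist");im=optics.capture("wrist")
pickle.dump((s,p,im),open("w1.pkl","wb"));save(im,"w1");print(s["time_s"],s["eef_pos"],s["eef_rot"],s["joints"],p["T"])
print(proj(p,[.509,.009,.188]))
E
```

```text
0.1 [0.15101041 0.63170071 0.22329258] [ 1.17132105e-01  9.93115979e-01 -8.15359522e-04 -2.41244789e-04] [ 1.16190437e+00  2.45716792e-01  1.55885584e+00 -6.67849886e-06
  1.33872061e+00 -1.74087109e-01] [[ 0.23196419  0.94347586  0.2367402   0.08230619]
 [ 0.97272069 -0.22432317 -0.05910644  0.64764545]
 [-0.00265918  0.24399267 -0.96977343  0.38415534]
 [ 0.          0.          0.          1.        ]]
[-94.79040888 564.82191345]
```

View pics/w1.png

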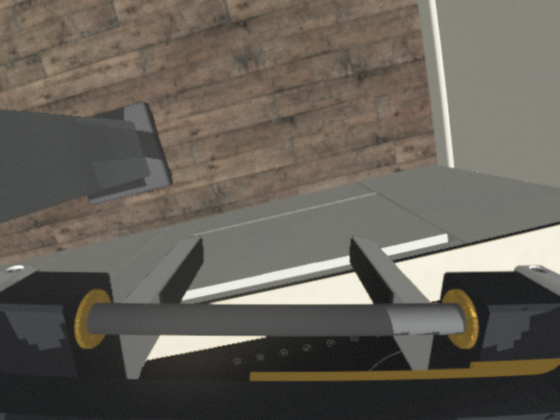

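The calls were refused because every key is needed, so the arm has not moved. The wrist picture shows the open fingers over the counter edge (pads about (195,260) and (365,260)).

Request:
{"op": "step_arm", "data": {"deltas": [{"grip": 1,"tx": 20,"ty": -30,"tz": 30,"rx": 0,"ry": 0,"rz": -0.07},{"grip": 1,"tx": 45,"ty": -75,"tz": 60,"rx": 0,"ry": 0,"rz": -0.14},{"grip": 1,"tx": 70,"ty": -120,"tz": 80,"rx": 0,"ry": 0,"rz": -0.21},{"grip": 1,"tx": 95,"ty": -165,"tz": 80,"rx": 0,"ry": 0,"rz": -0.28},{"grip": 1,"tx": 120,"ty": -208,"tz": 80,"rx": 0,"ry": 0,"rz": -0.36}]}}

```text
time_s: 0.78
eef_pos: [0.2717, 0.4227, 0.3044]
eef_rot: [0.294, 0.956, 0.0, 0.0]
ft_force: [0.9, 0.2, -0.5]
width: 0.0939
gripper_force: 0.0
```

Request:
{"op": "step_arm", "data": {"deltas": [{"grip": 1,"tx": 24,"ty": -42,"tz": 0,"rx": 0,"ry": 0,"rz": -0.07},{"grip": 1,"tx": 48,"ty": -84,"tz": 0,"rx": 0,"ry": 0,"rz": -0.14},{"grip": 1,"tx": 72,"ty": -126,"tz": 0,"rx": 0,"ry": 0,"rz": -0.21},{"grip": 1,"tx": 96,"ty": -168,"tz": 0,"rx": 0,"ry": 0,"rz": -0.28},{"grip": 1,"tx": 120,"ty": -208,"tz": 0,"rx": 0,"ry": 0,"rz": -0.36}]}}

```text
time_s: 1.4
eef_pos: [0.3916, 0.2147, 0.3041]
eef_rot: [0.461, 0.888, 0.0, 0.0]
ft_force: [0.5, 0.3, -0.1]
width: 0.0941
gripper_force: 0.0
```

Request:
{"op": "step_arm", "data": {"deltas": [{"grip": 1,"tx": 24,"ty": -42,"tz": 0,"rx": 0,"ry": 0,"rz": -0.07},{"grip": 1,"tx": 48,"ty": -84,"tz": 0,"rx": 0,"ry": 0,"rz": -0.14},{"grip": 1,"tx": 72,"ty": -126,"tz": 0,"rx": 0,"ry": 0,"rz": -0.21},{"grip": 1,"tx": 96,"ty": -168,"tz": 0,"rx": 0,"ry": 0,"rz": -0.28},{"grip": 1,"tx": 118,"ty": -207,"tz": 0,"rx": 0,"ry": 0,"rz": -0.36}]}}

```text
time_s: 2.02
eef_pos: [0.5097, 0.0076, 0.304]
eef_rot: [0.612, 0.791, -0.0, -0.0]
ft_force: [0.3, 0.0, -1.3]
width: 0.0937
gripper_force: 0.0
```

```bash
python3 - <<'E'
from h import *
import pickle
s=readout.observe();p=optics.camera_params("wrist");im=optics.capture("wrist")
pickle.dump((s,p,im),open("w1.pkl","wb"));save(im,"w1b");print(s["time_s"],s["eef_pos"],s["eef_rot"],s["joints"],p["T"])
print(proj(p,[.509,.009,.188]),s["dq"])
E
```

```text
2.025 [0.50965819 0.00759354 0.30397387] [ 6.12313016e-01  7.90615418e-01 -2.75660526e-05 -1.72494089e-04] [-2.07900022e-01 -1.48138392e-01  1.82043454e+00  1.01294620e-04
  1.46963102e+00 -4.60740817e-01] [[ 9.68033061e-01  2.43326182e-01  6.08634629e-02  4.91908215e-01]
 [ 2.50821938e-01 -9.38527915e-01 -2.37178642e-01  7.51949090e-02]
 [-5.89714429e-04  2.44862658e-01 -9.69557595e-01  4.64875563e-01]
 [ 0.00000000e+00  0.00000000e+00  0.00000000e+00  1.00000000e+00]]
[276.12934127 209.31113359] [-0.56259353  0.41158198 -0.35720433  0.00253419 -0.05031869  0.07370046]
```

View pics/w1b.png

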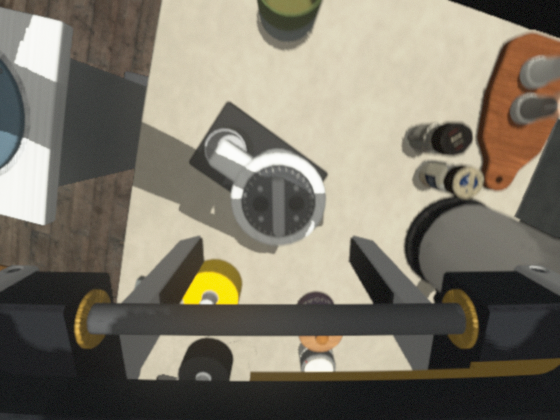

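The bar stands upright in the image at about (278,208) inside the dark disc; black cap below at (205,362), yellow one at (211,287). Fitting the disc and the bar.

```bash
python3 - <<'E'
from h import *
import pickle
s=readout.observe();print(s["eef_pos"],s["dq"].max())
p=optics.camera_params("wrist");im=optics.capture("wrist")
g=cv2.cvtColor(im,cv2.COLOR_RGB2GRAY)
for r in (185,208,230): print(r,g[r,225:330:3])
roi=np.zeros_like(g);cv2.circle(roi,(278,206),52,255,-1)
m=((g<130)&(roi>0)).astype(np.uint8)
cs,_=cv2.findContours(m,cv2.RETR_EXTERNAL,cv2.CHAIN_APPROX_NONE)
c=max(cs,key=cv2.contourArea);e=cv2.fitEllipse(cv2.convexHull(c));print("disc",e,onz(p,e[0],.1625))
save(im,"w2",(208,136,348,276),4)
E
```

```text
[0.51134429 0.00385693 0.3037574 ] 0.06973224243766414
185 [ 82  61 225 236 208 142  68  77  70  70  75  95  75  70  68  86 115 116
 118 102  75  74  75  86  86  86 102 105 146 150 250 252 249 207 207]
208 [118 121 121 145 145 147  78  85  65  69  65  68  69  67  64  71 113 114
 115 106  67  67  69  69  70  69  67  72  68 116 149 150 137 194 212]
230 [119 118 120 118 117 118 116 120 137 145 141 147 147 126 101  87  75 107
 106  89  85 116 137 144 148 148 144 170 210 209 212 212 212 210 208]
disc ((276.55389404296875, 195.73280334472656), (72.9303970336914, 75.24597930908203), 104.13933563232422) [0.50916356 0.01298494 0.1625    ]
```

View pics/w2.png

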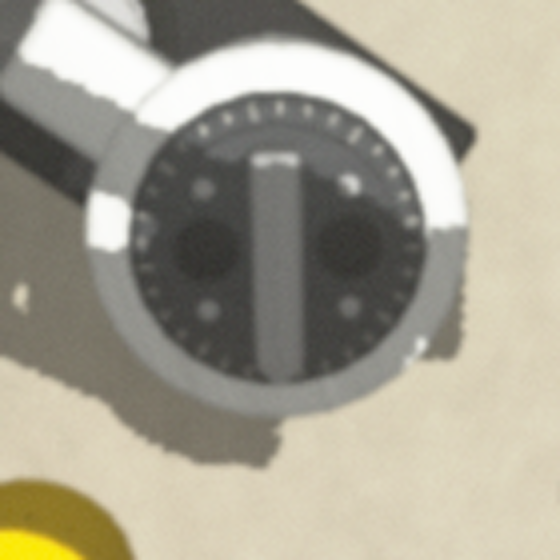

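```bash
python3 - <<'E'
from h import *
s=readout.observe();p=optics.camera_params("wrist")
im=cv2.imread("pics/w2.png",0)
print(im[120:420:8,278])
P=[]
for r in range(180,330,5):
    row=im[r,235:330].astype(float); d=np.diff(cv2.GaussianBlur(row[None],(1,1),0)[0]); 
    th=92; idx=np.where(row>th)[0]; idx=idx[(idx>10)&(idx<75)]
    P.append((235+idx.mean(),r))
P=np.array(P);k,b=np.polyfit(P[:,1],P[:,0],1);print(k,b,np.std(P[:,0]-k*P[:,1]-b))
f=lambda r:((k*r+b+.5)/4+208-.5,(r+.5)/4+136-.5)
A,B,C=[onz(p,f(r),.1885) for r in (165,380,272.5)]
print(A,B,np.linalg.norm(B-A),C);d=B-A;print("bar yaw",np.arctan2(d[1],d[0]))
e=(276.55,195.73);print("boss",onz(p,e,.157),onz(p,(e[0]-37,e[1]),.157)-onz(p,(e[0]+37,e[1]),.157))
from scipy.spatial.transform import Rotation as R
M=R.from_quat(s["eef_rot"]).as_matrix();print(M.round(3),s["eef_pos"],"tool y yaw",np.arctan2(M[1,1],M[0,1]))
E
```

```text
[108 108 110 104 139 171 122 118 117 117 117 116 117 114 116 114 116 114
 111 116 114 114 114 114 112 111 112 113 114 109 110 109 108 121 145 146
 145 134]
0.01810901001112399 272.4941416388579 0.2852337626315512
[0.50196698 0.03790276 0.1885    ] [ 0.51594605 -0.01261317  0.1885    ] 0.05241444137157208 [0.50879953 0.01321068 0.1885    ]
bar yaw -1.300826142706003
boss [0.50804186 0.01454049 0.157     ] [-0.07540778 -0.01940136  0.        ]
[[-0.248  0.969 -0.001]
 [ 0.969  0.248 -0.   ]
 [-0.    -0.001 -1.   ]] [0.51016645 0.0061806  0.30362446] tool y yaw 0.25084258542456744
```

Request:
{"op": "step_arm", "data": {"deltas": [{"grip": 1,"tx": 0,"ty": 2,"tz": -20,"rx": 0,"ry": 0,"rz": 0.02},{"grip": 1,"tx": 0,"ty": 2,"tz": -40,"rx": 0,"ry": 0,"rz": 0.02},{"grip": 1,"tx": 0,"ty": 2,"tz": -60,"rx": 0,"ry": 0,"rz": 0.02},{"grip": 1,"tx": 0,"ty": 2,"tz": -80,"rx": 0,"ry": 0,"rz": 0.02},{"grip": 1,"tx": 0,"ty": 2,"tz": -80,"rx": 0,"ry": 0,"rz": 0.02}]}}

```text
time_s: 2.75
eef_pos: [0.507, 0.0129, 0.2213]
eef_rot: [0.602, 0.798, -0.001, -0.002]
ft_force: [-0.1, 1.3, 0.1]
width: 0.0945
gripper_force: 0.0
```

Request:
{"op": "step_arm", "data": {"deltas": [{"grip": 0,"tx": 0,"ty": 0,"tz": 0,"rx": 0,"ry": 0,"rz": 0},{"grip": 0,"tx": 0,"ty": 0,"tz": 0,"rx": 0,"ry": 0,"rz": 0},{"grip": 0,"tx": 0,"ty": 0,"tz": 0,"rx": 0,"ry": 0,"rz": 0},{"grip": 0,"tx": 0,"ty": 0,"tz": 0,"rx": 0,"ry": 0,"rz": 0},{"grip": 0,"tx": 0,"ty": 0,"tz": 0,"rx": 0,"ry": 0,"rz": 0}]}}

```text
time_s: 3.38
eef_pos: [0.5093, 0.0111, 0.2244]
eef_rot: [0.603, 0.798, 0.0, 0.0]
ft_force: [-0.5, -0.3, -0.6]
width: 0.0488
gripper_force: 0.0
```

```bash
python3 - <<'E'
from h import *
import pickle
s=readout.observe();p=optics.camera_params("wrist");im=optics.capture("wrist")
print(s["time_s"],s["eef_pos"],s["eef_rot"],abs(s["dq"]).max(),s["wrist_torque"],s["width"])
pickle.dump((s,p,im),open("w3.pkl","wb"))
c=proj(p,[.5095,.0115,.1885]);print(c);x,y=map(int,c);save(im,"w3",(max(x-100,0),y-75,x+100,y+75),4)
E
```

```text
3.375 [0.50929249 0.01109914 0.22439225] [6.03173282e-01 7.97610165e-01 5.68334284e-05 1.14512160e-04] 0.0016232794668838938 [-0.0911916   0.03678304  0.0173039 ] 0.04875620926748718
[276.98132067 238.52720934]
```

View pics/w3.png

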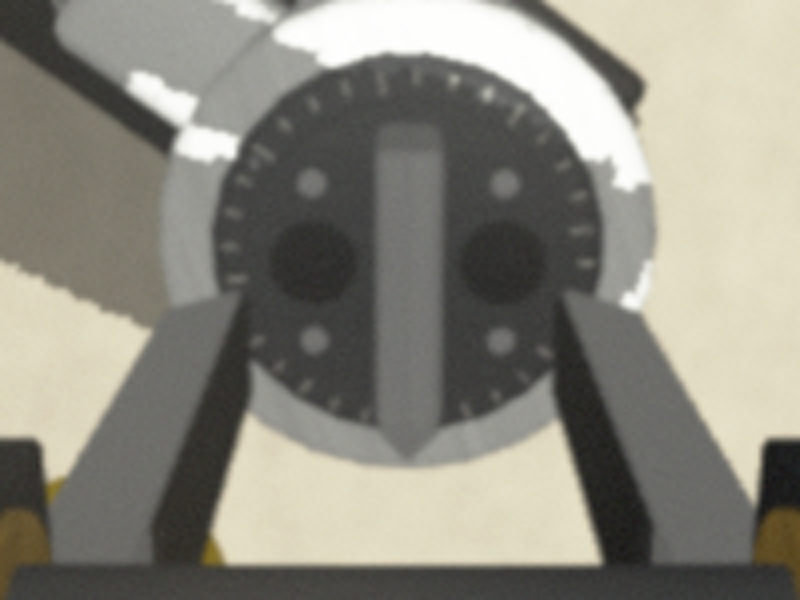

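The bar is vertical in the picture, spanning crop rows 150–460 centred at (409,305), between the fingers, tip towards the bottom. This puts it within 1 mm of where I had it. Lowering and closing gently.

Request:
{"op": "step_arm", "data": {"deltas": [{"grip": 0,"tx": 1,"ty": 0,"tz": -12,"rx": 0,"ry": 0,"rz": 0},{"grip": 0,"tx": 1,"ty": 0,"tz": -24,"rx": 0,"ry": 0,"rz": 0},{"grip": 0,"tx": 1,"ty": 0,"tz": -34,"rx": 0,"ry": 0,"rz": 0},{"grip": 0,"tx": 1,"ty": 0,"tz": -39,"rx": 0,"ry": 0,"rz": 0},{"grip": 0,"tx": 1,"ty": 0,"tz": -39,"rx": 0,"ry": 0,"rz": 0}]}}

```text
time_s: 4.05
eef_pos: [0.51, 0.0112, 0.1847]
eef_rot: [0.603, 0.798, -0.0, -0.0]
ft_force: [0.1, -0.1, 0.6]
width: 0.0469
gripper_force: 0.0
```

Request:
{"op": "step_arm", "data": {"deltas": [{"grip": -0.6,"tx": 0,"ty": 0,"tz": 0,"rx": 0,"ry": 0,"rz": 0},{"grip": -0.7,"tx": 0,"ty": 0,"tz": 0,"rx": 0,"ry": 0,"rz": 0},{"grip": -0.8,"tx": 0,"ty": 0,"tz": 0,"rx": 0,"ry": 0,"rz": 0},{"grip": -0.9,"tx": 0,"ty": 0,"tz": 0,"rx": 0,"ry": 0,"rz": 0},{"grip": -1,"tx": 0,"ty": 0,"tz": 0,"rx": 0,"ry": 0,"rz": 0}], "squeeze": 22}}

```text
time_s: 4.68
eef_pos: [0.5105, 0.0112, 0.1854]
eef_rot: [0.603, 0.798, 0.0, 0.0]
ft_force: [0.8, -0.0, -0.8]
width: 0.012
gripper_force: 22.0
```

Request:
{"op": "step_arm", "data": {"deltas": [{"grip": -1,"tx": 0,"ty": 0,"tz": 0,"rx": 0,"ry": 0,"rz": 0},{"grip": -1,"tx": 0,"ty": 0,"tz": 0,"rx": 0,"ry": 0,"rz": 0},{"grip": -1,"tx": 0,"ty": 0,"tz": 0,"rx": 0,"ry": 0,"rz": 0},{"grip": -1,"tx": 0,"ty": 0,"tz": 0,"rx": 0,"ry": 0,"rz": 0},{"grip": -1,"tx": 0,"ty": 0,"tz": 0,"rx": 0,"ry": 0,"rz": 0}], "squeeze": 22}}

```text
time_s: 5.3
eef_pos: [0.5105, 0.0112, 0.1855]
eef_rot: [0.603, 0.798, 0.0, 0.0]
ft_force: [2.0, 1.2, 0.4]
width: 0.0121
gripper_force: 22.0
```

```bash
cat > st.py <<'E'
from station import readout
from scipy.spatial.transform import Rotation as R
import numpy as np
s=readout.observe();M=R.from_quat(s["eef_rot"]).as_matrix()
print("t",s["time_s"],"pos",s["eef_pos"].round(4),"yaw",np.arctan2(M[1,1],M[0,1]).round(4),"F",s["ft_force"].round(2),"T",s["wrist_torque"].round(3),"w",round(s["width"],4),"g",s["gripper_force"],"dq",abs(s["dq"]).max().round(3),"j6",s["joints"][5].round(3),"e6",s["joint_efforts"][5].round(3))
E
python3 st.py
```

```text
t 5.3 pos [0.5105 0.0112 0.1855] yaw 0.2759 F [2.04 1.21 0.36] T [ 0.142 -0.475  0.036] w 0.0121 g 21.99780285358429 dq 0.002 j6 -0.477 e6 -0.046
```

Request:
{"op": "step_arm", "data": {"deltas": [{"grip": -1,"tx": 0,"ty": 0,"tz": 0,"rx": 0,"ry": 0,"rz": -0.08},{"grip": -1,"tx": 0,"ty": 0,"tz": 0,"rx": 0,"ry": 0,"rz": -0.16},{"grip": -1,"tx": 0,"ty": 0,"tz": 0,"rx": 0,"ry": 0,"rz": -0.24},{"grip": -1,"tx": 0,"ty": 0,"tz": 0,"rx": 0,"ry": 0,"rz": -0.32},{"grip": -1,"tx": 0,"ty": 0,"tz": 0,"rx": 0,"ry": 0,"rz": -0.38}]}}

```text
time_s: 5.92
eef_pos: [0.5102, 0.0112, 0.1854]
eef_rot: [0.743, 0.669, -0.0, -0.0]
ft_force: [1.5, 0.4, 1.2]
width: 0.012
gripper_force: 22.0
```

```bash
python3 st.py
```

```text
t 5.925 pos [0.5102 0.0112 0.1854] yaw -0.1057 F [1.54 0.41 1.21] T [ 0.089 -0.261  0.053] w 0.012 g 22.00325757265091 dq 0.47 j6 -0.095 e6 -0.302
```

Request:
{"op": "step_arm", "data": {"deltas": [{"grip": -1,"tx": 0,"ty": 0,"tz": 0,"rx": 0,"ry": 0,"rz": -0.01},{"grip": -1,"tx": 0,"ty": 0,"tz": 0,"rx": 0,"ry": 0,"rz": -0.02},{"grip": -1,"tx": 0,"ty": 0,"tz": 0,"rx": 0,"ry": 0,"rz": -0.03},{"grip": -1,"tx": 0,"ty": 0,"tz": 0,"rx": 0,"ry": 0,"rz": -0.04},{"grip": -1,"tx": 0,"ty": 0,"tz": 0,"rx": 0,"ry": 0,"rz": -0.05}]}}

```text
time_s: 6.55
eef_pos: [0.5102, 0.0112, 0.1854]
eef_rot: [0.76, 0.65, -0.0, -0.0]
ft_force: [0.4, 0.7, 4.0]
width: 0.0118
gripper_force: 22.0
```

```bash
python3 st.py
```

```text
t 6.55 pos [0.5102 0.0112 0.1854] yaw -0.1545 F [0.42 0.74 3.96] T [0.091 0.12  0.052] w 0.0118 g 22.004005908966064 dq 0.08 j6 -0.046 e6 -0.006
```

Request:
{"op": "step_arm", "data": {"deltas": [{"grip": -1,"tx": 0,"ty": 0,"tz": 0,"rx": 0,"ry": 0,"rz": -0.012},{"grip": -1,"tx": 0,"ty": 0,"tz": 0,"rx": 0,"ry": 0,"rz": -0.024},{"grip": -1,"tx": 0,"ty": 0,"tz": 0,"rx": 0,"ry": 0,"rz": -0.036},{"grip": -1,"tx": 0,"ty": 0,"tz": 0,"rx": 0,"ry": 0,"rz": -0.048},{"grip": -1,"tx": 0,"ty": 0,"tz": 0,"rx": 0,"ry": 0,"rz": -0.06}], "squeeze": 15}}

```text
time_s: 7.18
eef_pos: [0.5101, 0.0112, 0.1854]
eef_rot: [0.779, 0.627, -0.0, -0.0]
ft_force: [-1.2, 0.2, 5.5]
width: 0.0117
gripper_force: 15.0
```

```bash
python3 st.py
```

```text
t 7.175 pos [0.5101 0.0112 0.1854] yaw -0.2148 F [-1.17  0.18  5.48] T [0.113 0.329 0.045] w 0.0117 g 15.004077851772308 dq 0.093 j6 0.014 e6 -0.017
```

Request:
{"op": "step_arm", "data": {"deltas": [{"grip": -1,"tx": 0,"ty": 0,"tz": 0,"rx": 0,"ry": 0,"rz": -0.012},{"grip": -1,"tx": 0,"ty": 0,"tz": 0,"rx": 0,"ry": 0,"rz": -0.024},{"grip": -1,"tx": 0,"ty": 0,"tz": 0,"rx": 0,"ry": 0,"rz": -0.036},{"grip": -1,"tx": 0,"ty": 0,"tz": 0,"rx": 0,"ry": 0,"rz": -0.048},{"grip": -1,"tx": 0,"ty": 0,"tz": 0,"rx": 0,"ry": 0,"rz": -0.06}]}}

```text
time_s: 7.8
eef_pos: [0.5101, 0.0112, 0.1854]
eef_rot: [0.797, 0.604, -0.0, -0.0]
ft_force: [-0.8, 1.7, 5.6]
width: 0.0117
gripper_force: 15.0
```

```bash
python3 st.py
```

```text
t 7.8 pos [0.5101 0.0112 0.1854] yaw -0.2748 F [-0.83  1.68  5.59] T [0.04  0.407 0.124] w 0.0117 g 15.004167705774307 dq 0.096 j6 0.074 e6 -0.017
```

Request:
{"op": "step_arm", "data": {"deltas": [{"grip": -1,"tx": 0,"ty": 0,"tz": 0,"rx": 0,"ry": 0,"rz": -0.004},{"grip": -1,"tx": 0,"ty": 0,"tz": 0,"rx": 0,"ry": 0,"rz": -0.008},{"grip": -1,"tx": 0,"ty": 0,"tz": 0,"rx": 0,"ry": 0,"rz": -0.012},{"grip": -1,"tx": 0,"ty": 0,"tz": 0,"rx": 0,"ry": 0,"rz": -0.016},{"grip": -1,"tx": 0,"ty": 0,"tz": 0,"rx": 0,"ry": 0,"rz": -0.02}]}}

```text
time_s: 8.43
eef_pos: [0.5101, 0.0112, 0.1854]
eef_rot: [0.803, 0.596, -0.0, -0.0]
ft_force: [-2.5, 1.6, 5.7]
width: 0.0117
gripper_force: 15.0
```

```bash
python3 st.py
```

```text
t 8.425 pos [0.5101 0.0112 0.1854] yaw -0.2945 F [-2.52  1.55  5.69] T [0.143 0.454 0.057] w 0.0117 g 15.004166811704636 dq 0.032 j6 0.094 e6 0.036
```

Request:
{"op": "step_arm", "data": {"deltas": [{"grip": -1,"tx": 0,"ty": 0,"tz": 0,"rx": 0,"ry": 0,"rz": -0.012},{"grip": -1,"tx": 0,"ty": 0,"tz": 0,"rx": 0,"ry": 0,"rz": -0.024},{"grip": -1,"tx": 0,"ty": 0,"tz": 0,"rx": 0,"ry": 0,"rz": -0.036},{"grip": -1,"tx": 0,"ty": 0,"tz": 0,"rx": 0,"ry": 0,"rz": -0.048},{"grip": -1,"tx": 0,"ty": 0,"tz": 0,"rx": 0,"ry": 0,"rz": -0.06}]}}

```text
time_s: 9.05
eef_pos: [0.51, 0.0112, 0.1854]
eef_rot: [0.821, 0.571, -0.0, -0.0]
ft_force: [-1.2, 0.7, 5.9]
width: 0.0117
gripper_force: 15.0
```

```bash
python3 st.py
```

```text
t 9.05 pos [0.51   0.0112 0.1854] yaw -0.3547 F [-1.2   0.7   5.93] T [0.16  0.452 0.087] w 0.0117 g 15.00423789024353 dq 0.095 j6 0.154 e6 -0.016
```

Request:
{"op": "step_arm", "data": {"deltas": [{"grip": -1,"tx": 0,"ty": 0,"tz": 0,"rx": 0,"ry": 0,"rz": -0.012},{"grip": -1,"tx": 0,"ty": 0,"tz": 0,"rx": 0,"ry": 0,"rz": -0.024},{"grip": -1,"tx": 0,"ty": 0,"tz": 0,"rx": 0,"ry": 0,"rz": -0.036},{"grip": -1,"tx": 0,"ty": 0,"tz": 0,"rx": 0,"ry": 0,"rz": -0.048},{"grip": -1,"tx": 0,"ty": 0,"tz": 0,"rx": 0,"ry": 0,"rz": -0.06}]}}

```text
time_s: 9.68
eef_pos: [0.51, 0.0113, 0.1854]
eef_rot: [0.838, 0.546, -0.0, -0.0]
ft_force: [-1.9, 1.3, 6.3]
width: 0.012
gripper_force: 15.0
```

```bash
python3 st.py
```

```text
t 9.675 pos [0.51   0.0113 0.1854] yaw -0.4147 F [-1.88  1.31  6.26] T [0.09  0.512 0.104] w 0.012 g 15.004308521747589 dq 0.096 j6 0.214 e6 -0.016
```

Request:
{"op": "step_arm", "data": {"deltas": [{"grip": -1,"tx": 0,"ty": 0,"tz": 0,"rx": 0,"ry": 0,"rz": -0.006},{"grip": -1,"tx": 0,"ty": 0,"tz": 0,"rx": 0,"ry": 0,"rz": -0.012},{"grip": -1,"tx": 0,"ty": 0,"tz": 0,"rx": 0,"ry": 0,"rz": -0.018},{"grip": -1,"tx": 0,"ty": 0,"tz": 0,"rx": 0,"ry": 0,"rz": -0.024},{"grip": -1,"tx": 0,"ty": 0,"tz": 0,"rx": 0,"ry": 0,"rz": -0.03}]}}

```text
time_s: 10.3
eef_pos: [0.51, 0.0113, 0.1854]
eef_rot: [0.845, 0.534, -0.0, -0.0]
ft_force: [-1.7, 1.4, 6.2]
width: 0.012
gripper_force: 15.2
```

```bash
python3 st.py
```

```text
t 10.3 pos [0.51   0.0113 0.1854] yaw -0.4438 F [-1.69  1.36  6.15] T [0.109 0.493 0.257] w 0.012 g 15.214693397283554 dq 0.048 j6 0.243 e6 0.255
```

Burrs felt: the torque rises from about 0.06 to 0.26 N m between yaw -0.415 and -0.444. Backing off a little to place the touch point.

Request:
{"op": "step_arm", "data": {"deltas": [{"grip": -1,"tx": 0,"ty": 0,"tz": 0,"rx": 0,"ry": 0,"rz": 0.005},{"grip": -1,"tx": 0,"ty": 0,"tz": 0,"rx": 0,"ry": 0,"rz": 0.01},{"grip": -1,"tx": 0,"ty": 0,"tz": 0,"rx": 0,"ry": 0,"rz": 0.01},{"grip": -1,"tx": 0,"ty": 0,"tz": 0,"rx": 0,"ry": 0,"rz": 0.01},{"grip": -1,"tx": 0,"ty": 0,"tz": 0,"rx": 0,"ry": 0,"rz": 0.01}]}}

```text
time_s: 10.92
eef_pos: [0.51, 0.0112, 0.1854]
eef_rot: [0.843, 0.538, -0.0, -0.0]
ft_force: [-2.4, 1.3, 5.9]
width: 0.0123
gripper_force: 15.1
```

```bash
python3 st.py
```

```text
t 10.925 pos [0.51   0.0112 0.1854] yaw -0.4337 F [-2.45  1.27  5.93] T [0.158 0.527 0.219] w 0.0123 g 15.081253945827484 dq 0.001 j6 0.233 e6 0.233
```

Request:
{"op": "step_arm", "data": {"deltas": [{"grip": -1,"tx": 0,"ty": 0,"tz": 0,"rx": 0,"ry": 0,"rz": 0.005},{"grip": -1,"tx": 0,"ty": 0,"tz": 0,"rx": 0,"ry": 0,"rz": 0.01},{"grip": -1,"tx": 0,"ty": 0,"tz": 0,"rx": 0,"ry": 0,"rz": 0.01},{"grip": -1,"tx": 0,"ty": 0,"tz": 0,"rx": 0,"ry": 0,"rz": 0.01},{"grip": -1,"tx": 0,"ty": 0,"tz": 0,"rx": 0,"ry": 0,"rz": 0.01}]}}

```text
time_s: 11.55
eef_pos: [0.51, 0.0112, 0.1854]
eef_rot: [0.84, 0.542, -0.0, -0.0]
ft_force: [-2.4, 1.9, 5.5]
width: 0.012
gripper_force: 15.0
```

```bash
python3 st.py
```

```text
t 11.55 pos [0.51   0.0112 0.1854] yaw -0.4242 F [-2.38  1.92  5.49] T [0.096 0.524 0.086] w 0.012 g 15.009628683328629 dq 0.002 j6 0.224 e6 0.099
```

Request:
{"op": "step_arm", "data": {"deltas": [{"grip": -1,"tx": 0,"ty": 0,"tz": 0,"rx": 0,"ry": 0,"rz": 0.06},{"grip": -1,"tx": 0,"ty": 0,"tz": 0,"rx": 0,"ry": 0,"rz": 0.15},{"grip": -1,"tx": 0,"ty": 0,"tz": 0,"rx": 0,"ry": 0,"rz": 0.25},{"grip": -1,"tx": 0,"ty": 0,"tz": 0,"rx": 0,"ry": 0,"rz": 0.35},{"grip": -1,"tx": 0,"ty": 0,"tz": 0,"rx": 0,"ry": 0,"rz": 0.45}]}}

```text
time_s: 12.18
eef_pos: [0.5103, 0.0112, 0.1854]
eef_rot: [0.697, 0.717, 0.0, 0.0]
ft_force: [-0.1, 1.4, 4.0]
width: 0.0121
gripper_force: 15.0
```

Request:
{"op": "step_arm", "data": {"deltas": [{"grip": -1,"tx": 0,"ty": 0,"tz": 0,"rx": 0,"ry": 0,"rz": 0.1},{"grip": -1,"tx": 0,"ty": 0,"tz": 0,"rx": 0,"ry": 0,"rz": 0.2},{"grip": -1,"tx": 0,"ty": 0,"tz": 0,"rx": 0,"ry": 0,"rz": 0.3},{"grip": -1,"tx": 0,"ty": 0,"tz": 0,"rx": 0,"ry": 0,"rz": 0.4},{"grip": -1,"tx": 0,"ty": 0,"tz": 0,"rx": 0,"ry": 0,"rz": 0.5}]}}

```text
time_s: 12.8
eef_pos: [0.5107, 0.0113, 0.1854]
eef_rot: [0.498, 0.867, 0.001, 0.001]
ft_force: [1.6, 0.8, 3.8]
width: 0.0117
gripper_force: 15.0
```

Request:
{"op": "step_arm", "data": {"deltas": [{"grip": -1,"tx": 0,"ty": 0,"tz": 0,"rx": 0,"ry": 0,"rz": 0.1},{"grip": -1,"tx": 0,"ty": 0,"tz": 0,"rx": 0,"ry": 0,"rz": 0.2},{"grip": -1,"tx": 0,"ty": 0,"tz": 0,"rx": 0,"ry": 0,"rz": 0.29},{"grip": -1,"tx": 0,"ty": 0,"tz": 0,"rx": 0,"ry": 0,"rz": 0.37},{"grip": -1,"tx": 0,"ty": 0,"tz": 0,"rx": 0,"ry": 0,"rz": 0.44}]}}

```text
time_s: 13.42
eef_pos: [0.5109, 0.0115, 0.1854]
eef_rot: [0.297, 0.955, 0.001, 0.001]
ft_force: [1.8, 3.1, 3.5]
width: 0.0119
gripper_force: 15.0
```

Request:
{"op": "step_arm", "data": {"deltas": [{"grip": -1,"tx": 0,"ty": 0,"tz": 0,"rx": 0,"ry": 0,"rz": 0.05},{"grip": -1,"tx": 0,"ty": 0,"tz": 0,"rx": 0,"ry": 0,"rz": 0.1},{"grip": -1,"tx": 0,"ty": 0,"tz": 0,"rx": 0,"ry": 0,"rz": 0.14},{"grip": -1,"tx": 0,"ty": 0,"tz": 0,"rx": 0,"ry": 0,"rz": 0.17},{"grip": -1,"tx": 0,"ty": 0,"tz": 0,"rx": 0,"ry": 0,"rz": 0.19}]}}

```text
time_s: 14.05
eef_pos: [0.511, 0.0116, 0.1854]
eef_rot: [0.206, 0.979, 0.001, 0.001]
ft_force: [3.5, 3.3, 1.0]
width: 0.0118
gripper_force: 15.0
```

```bash
python3 st.py
```

```text
t 14.05 pos [0.511  0.0116 0.1854] yaw 1.1563 F [3.53 3.27 0.99] T [ 0.682 -0.682 -0.025] w 0.0118 g 14.999322295188904 dq 0.158 j6 -1.357 e6 0.052
```

Request:
{"op": "step_arm", "data": {"deltas": [{"grip": -0.6,"tx": 0,"ty": 0,"tz": 0,"rx": 0,"ry": 0,"rz": 0},{"grip": -0.4,"tx": 0,"ty": 0,"tz": 0,"rx": 0,"ry": 0,"rz": 0},{"grip": -0.2,"tx": 0,"ty": 0,"tz": 0,"rx": 0,"ry": 0,"rz": 0},{"grip": -0.2,"tx": 0,"ty": 0,"tz": 10,"rx": 0,"ry": 0,"rz": 0},{"grip": -0.2,"tx": 0,"ty": 0,"tz": 30,"rx": 0,"ry": 0,"rz": 0}]}}

```text
time_s: 14.68
eef_pos: [0.5097, 0.0112, 0.2153]
eef_rot: [0.206, 0.979, -0.0, -0.001]
ft_force: [0.2, 1.0, -0.9]
width: 0.0377
gripper_force: 0.0
```

Request:
{"op": "step_arm", "data": {"deltas": [{"grip": -0.2,"tx": 0,"ty": 0,"tz": 30,"rx": 0,"ry": 0,"rz": -0.1},{"grip": -0.2,"tx": 0,"ty": 0,"tz": 60,"rx": 0,"ry": 0,"rz": -0.25},{"grip": -0.2,"tx": 0,"ty": 0,"tz": 80,"rx": 0,"ry": 0,"rz": -0.4},{"grip": -0.2,"tx": 0,"ty": 0,"tz": 90,"rx": 0,"ry": 0,"rz": -0.55},{"grip": -0.2,"tx": 0,"ty": 0,"tz": 90,"rx": 0,"ry": 0,"rz": -0.6}]}}

```text
time_s: 15.3
eef_pos: [0.5108, 0.011, 0.3074]
eef_rot: [0.487, 0.873, 0.0, 0.002]
ft_force: [0.8, 0.5, 0.6]
width: 0.0377
gripper_force: 0.0
```

```bash
python3 - <<'E'
from h import *
from scipy.spatial.transform import Rotation as R
s=readout.observe();p=optics.camera_params("wrist");im=optics.capture("wrist")
print(s["time_s"],s["eef_pos"],abs(s["dq"]).max(),s["width"])
c=proj(p,[.5103,.0113,.1885]);print(c);x,y=map(int,c);save(im,"w4",(x-70,y-70,x+70,y+70),4)
# predicted ends of the bar
for a in (1.156-np.pi/2,):
  for l in(.029,-.029): print((proj(p,[.5103+l*np.cos(a),.0113+l*np.sin(a),.1885])-[x-70,y-70])*4)
E
```

```text
15.3 [0.51078734 0.01099666 0.30735237] 0.37647221033960526 0.03770148482894203
[276.16687908 209.52691189]
[347.11165739 376.00772706]
[211.43713421 184.27558238]
```

View pics/w4.png

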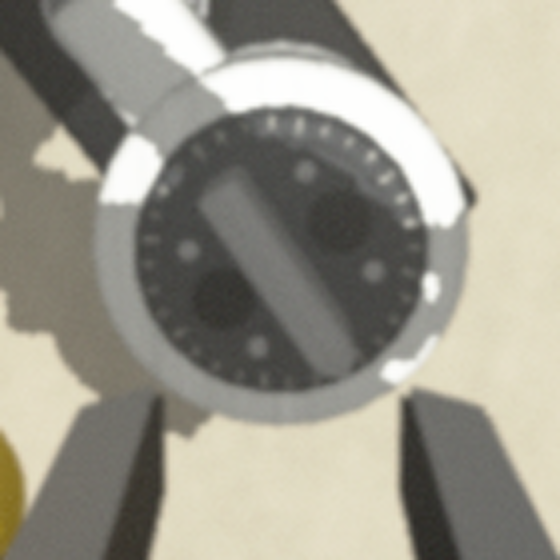

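The bar lies where it was left: observed ends about (345,375) and (220,180), predicted (347,376) and (211,184). On to the cap.

Request:
{"op": "step_arm", "data": {"deltas": [{"grip": -0.2,"tx": -5,"ty": -40,"tz": 0,"rx": 0,"ry": 0,"rz": -0.06},{"grip": -0.2,"tx": -10,"ty": -85,"tz": 0,"rx": 0,"ry": 0,"rz": -0.12},{"grip": -0.2,"tx": -16,"ty": -130,"tz": -15,"rx": 0,"ry": 0,"rz": -0.18},{"grip": -0.2,"tx": -22,"ty": -175,"tz": -35,"rx": 0,"ry": 0,"rz": -0.24},{"grip": -0.2,"tx": -27,"ty": -220,"tz": -55,"rx": 0,"ry": 0,"rz": -0.3}]}}

```text
time_s: 15.98
eef_pos: [0.4829, -0.2104, 0.2504]
eef_rot: [0.612, 0.791, -0.0, 0.0]
ft_force: [0.2, 0.1, -0.2]
width: 0.0379
gripper_force: 0.0
```

Request:
{"op": "step_arm", "data": {"deltas": [{"grip": -0.2,"tx": -5,"ty": -40,"tz": -15,"rx": 0,"ry": 0,"rz": 0},{"grip": -0.2,"tx": -9,"ty": -80,"tz": -35,"rx": 0,"ry": 0,"rz": 0},{"grip": -0.2,"tx": -12,"ty": -110,"tz": -55,"rx": 0,"ry": 0,"rz": 0},{"grip": -0.2,"tx": -14,"ty": -129,"tz": -75,"rx": 0,"ry": 0,"rz": 0},{"grip": -0.2,"tx": -14,"ty": -129,"tz": -80,"rx": 0,"ry": 0,"rz": 0}]}}

```text
time_s: 16.6
eef_pos: [0.4684, -0.3382, 0.1691]
eef_rot: [0.612, 0.791, 0.0, -0.001]
ft_force: [0.9, 0.0, 0.1]
width: 0.0376
gripper_force: 0.0
```

Request:
{"op": "step_arm", "data": {"deltas": [{"grip": -0.2,"tx": 0,"ty": 0,"tz": 0,"rx": 0,"ry": 0,"rz": 0},{"grip": -0.2,"tx": 0,"ty": 0,"tz": 0,"rx": 0,"ry": 0,"rz": 0},{"grip": -0.2,"tx": 0,"ty": 0,"tz": 0,"rx": 0,"ry": 0,"rz": 0},{"grip": -0.2,"tx": 0,"ty": 0,"tz": 0,"rx": 0,"ry": 0,"rz": 0},{"grip": -0.2,"tx": 0,"ty": 0,"tz": 0,"rx": 0,"ry": 0,"rz": 0}]}}

```text
time_s: 17.23
eef_pos: [0.4693, -0.3377, 0.1705]
eef_rot: [0.611, 0.792, -0.0, 0.0]
ft_force: [0.2, 0.5, 0.7]
width: 0.0377
gripper_force: 0.0
```

```bash
python3 - <<'E'
from h import *
s=readout.observe();p=optics.camera_params("wrist");im=optics.capture("wrist")
print(s["time_s"],s["eef_pos"],abs(s["dq"]).max(),s["width"],proj(p,[.469,-.338,.076]))
save(im,"w5")
g=cv2.cvtColor(im,cv2.COLOR_RGB2GRAY)
m=(g<75).astype(np.uint8);m[:, :150]=0;m[:,420:]=0;m[330:]=0
cs,_=cv2.findContours(m,cv2.RETR_EXTERNAL,cv2.CHAIN_APPROX_NONE)
for c in sorted(cs,key=cv2.contourArea)[-3:]: print(cv2.contourArea(c),cv2.boundingRect(c))
E
```

```text
17.225 [ 0.46933531 -0.33773333  0.17047865] 0.00429794454411573 0.037696862794317165 [275.99385251 216.94225184]
2527.0 (150, 272, 57, 58)
3505.5 (346, 273, 74, 57)
13468.5 (197, 163, 159, 167)
```

View pics/w5.png

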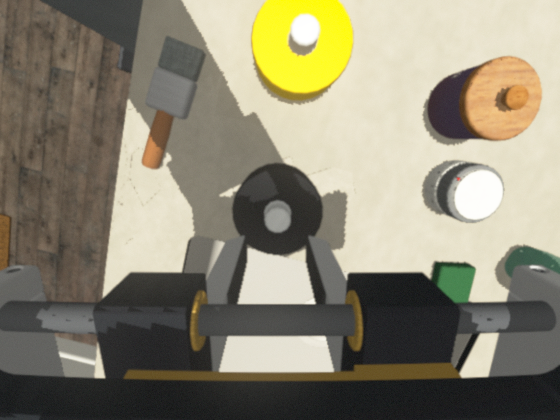

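The black cap is at (277,210) with its knob at (277,215), just under the predicted (276,217); the yellow cap is apart at (302,40).

```bash
python3 - <<'E'
from h import *
p=optics.camera_params("wrist")
im=cv2.imread("pics/w5.png",0)
print(im[195:240:2,277]);print(im[217,255:300:2])
m=np.zeros_like(im);m[195:240,258:298]=(im[195:240,258:298]>125)
n,l,st,c=cv2.connectedComponentsWithStats(m);i=1+st[1:,4].argmax();print(st[i],c[i],onz(p,c[i],.076))
d=(im<75).astype(np.uint8);d[:, :150]=0;d[:,420:]=0;d[235:]=0
# cap upper outline (z=.05)
ys=[];
cs,_=cv2.findContours(d,cv2.RETR_EXTERNAL,cv2.CHAIN_APPROX_NONE);c=max(cs,key=cv2.contourArea)[:,0]
c=c[c[:,1]<233];print(cv2.boundingRect(c));e=cv2.fitEllipse(c);print(e,onz(p,e[0],.05),onz(p,(e[0][0]-e[1][0]/2,e[0][1]),.05)-onz(p,(e[0][0]+e[1][0]/2,e[0][1]),.05))
E
```

```text
[ 48  47  63 126 128 120 133 150 157 157 158 155 159 157 157 158 156 153
 137  64  45  47  49]
[ 43  42  44  45  56 125 151 157 153 156 156 155 158 159 160 155 151 133
  63  43  47  42  46]
[265 201  25  31 548] [277.27189781 217.52189781] [ 0.4701712  -0.33822239  0.076     ]
(233, 163, 89, 70)
((276.95989990234375, 211.8621368408203), (87.3832015991211, 95.26261901855469), 175.76918029785156) [ 0.47034734 -0.33969842  0.05      ] [-0.0824655  -0.02166513  0.        ]
```

Request:
{"op": "step_arm", "data": {"deltas": [{"grip": -0.2,"tx": 1,"ty": -2,"tz": -25,"rx": 0,"ry": 0,"rz": 0},{"grip": -0.2,"tx": 1,"ty": -2,"tz": -50,"rx": 0,"ry": 0,"rz": 0},{"grip": -0.2,"tx": 1,"ty": -2,"tz": -75,"rx": 0,"ry": 0,"rz": 0},{"grip": -0.2,"tx": 1,"ty": -2,"tz": -90,"rx": 0,"ry": 0,"rz": 0},{"grip": -0.2,"tx": 1,"ty": -2,"tz": -97,"rx": 0,"ry": 0,"rz": 0}]}}

```text
time_s: 17.9
eef_pos: [0.47, -0.3397, 0.0725]
eef_rot: [0.611, 0.792, 0.0, -0.0]
ft_force: [0.1, 0.4, 0.3]
width: 0.0378
gripper_force: 0.0
```

Request:
{"op": "step_arm", "data": {"deltas": [{"grip": -0.2,"tx": 0,"ty": 0,"tz": 0,"rx": 0,"ry": 0,"rz": 0},{"grip": -0.3,"tx": 0,"ty": 0,"tz": 0,"rx": 0,"ry": 0,"rz": 0},{"grip": -0.45,"tx": 0,"ty": 0,"tz": 0,"rx": 0,"ry": 0,"rz": 0},{"grip": -0.6,"tx": 0,"ty": 0,"tz": 0,"rx": 0,"ry": 0,"rz": 0},{"grip": -0.8,"tx": 0,"ty": 0,"tz": 0,"rx": 0,"ry": 0,"rz": 0}], "squeeze": 20}}

```text
time_s: 18.52
eef_pos: [0.4706, -0.3401, 0.0739]
eef_rot: [0.611, 0.792, -0.0, 0.001]
ft_force: [0.4, 0.3, 2.5]
width: 0.0227
gripper_force: 20.0
```

Request:
{"op": "step_arm", "data": {"deltas": [{"grip": -0.8,"tx": 0,"ty": 0,"tz": 0,"rx": 0,"ry": 0,"rz": 0},{"grip": -0.8,"tx": 0,"ty": 0,"tz": 0,"rx": 0,"ry": 0,"rz": 0},{"grip": -0.8,"tx": 0,"ty": 0,"tz": 0,"rx": 0,"ry": 0,"rz": 0},{"grip": -0.8,"tx": 0,"ty": 0,"tz": 0,"rx": 0,"ry": 0,"rz": 0},{"grip": -0.8,"tx": 0,"ty": 0,"tz": 0,"rx": 0,"ry": 0,"rz": 0}]}}

```text
time_s: 19.15
eef_pos: [0.4706, -0.3401, 0.0738]
eef_rot: [0.611, 0.792, -0.0, 0.0]
ft_force: [0.1, 0.7, 5.2]
width: 0.0226
gripper_force: 20.0
```

```bash
python3 st.py
```

```text
t 19.15 pos [ 0.4706 -0.3401  0.0738] yaw 0.256 F [0.13 0.73 5.19] T [ 0.069  0.061 -0.026] w 0.0226 g 20.01155489134362 dq 0.002 j6 -1.077 e6 -0.003
```

Request:
{"op": "step_arm", "data": {"deltas": [{"grip": -0.8,"tx": 0,"ty": 0,"tz": 6,"rx": 0,"ry": 0,"rz": 0},{"grip": -0.8,"tx": 0,"ty": 0,"tz": 25,"rx": 0,"ry": 0,"rz": 0},{"grip": -0.8,"tx": 0,"ty": 0,"tz": 55,"rx": 0,"ry": 0,"rz": 0},{"grip": -0.8,"tx": 0,"ty": 0,"tz": 90,"rx": 0,"ry": 0,"rz": 0},{"grip": -0.8,"tx": 0,"ty": 0,"tz": 125,"rx": 0,"ry": 0,"rz": 0}]}}

```text
time_s: 19.77
eef_pos: [0.47, -0.3396, 0.2001]
eef_rot: [0.611, 0.792, -0.0, 0.0]
ft_force: [0.1, -0.1, -1.5]
width: 0.0223
gripper_force: 20.0
```

```bash
python3 st.py
```

```text
t 19.775 pos [ 0.47   -0.3396  0.2001] yaw 0.256 F [ 0.1  -0.05 -1.46] T [-0.155  0.054  0.035] w 0.0223 g 20.002059080204617 dq 0.511 j6 -1.077 e6 -0.0
```

Request:
{"op": "step_arm", "data": {"deltas": [{"grip": -0.8,"tx": 2,"ty": 15,"tz": 35,"rx": 0,"ry": 0,"rz": 0},{"grip": -0.8,"tx": 6,"ty": 50,"tz": 70,"rx": 0,"ry": 0,"rz": 0},{"grip": -0.8,"tx": 11,"ty": 90,"tz": 100,"rx": 0,"ry": 0,"rz": 0},{"grip": -0.8,"tx": 16,"ty": 135,"tz": 110,"rx": 0,"ry": 0,"rz": 0},{"grip": -0.8,"tx": 20,"ty": 180,"tz": 110,"rx": 0,"ry": 0,"rz": 0}]}}

```text
time_s: 20.4
eef_pos: [0.4904, -0.1586, 0.3106]
eef_rot: [0.611, 0.791, 0.0, 0.002]
ft_force: [-0.3, -1.1, -1.5]
width: 0.0225
gripper_force: 20.0
```

Request:
{"op": "step_arm", "data": {"deltas": [{"grip": -0.8,"tx": 5,"ty": 45,"tz": 0,"rx": 0,"ry": 0,"rz": 0},{"grip": -0.8,"tx": 10,"ty": 90,"tz": 0,"rx": 0,"ry": 0,"rz": 0},{"grip": -0.8,"tx": 15,"ty": 130,"tz": 0,"rx": 0,"ry": 0,"rz": 0},{"grip": -0.8,"tx": 19,"ty": 155,"tz": 0,"rx": 0,"ry": 0,"rz": 0},{"grip": -0.8,"tx": 20,"ty": 171,"tz": 0,"rx": 0,"ry": 0,"rz": 0}]}}

```text
time_s: 21.02
eef_pos: [0.51, 0.0123, 0.3089]
eef_rot: [0.611, 0.792, 0.0, 0.0]
ft_force: [0.8, -0.4, 0.1]
width: 0.0221
gripper_force: 20.0
```

Request:
{"op": "step_arm", "data": {"deltas": [{"grip": -0.8,"tx": 0,"ty": 0,"tz": -5,"rx": 0,"ry": 0,"rz": 0},{"grip": -0.8,"tx": 0,"ty": 0,"tz": -10,"rx": 0,"ry": 0,"rz": 0},{"grip": -0.8,"tx": 0,"ty": 0,"tz": -20,"rx": 0,"ry": 0,"rz": 0},{"grip": -0.8,"tx": 0,"ty": 0,"tz": -25,"rx": 0,"ry": 0,"rz": 0},{"grip": -0.8,"tx": 0,"ty": 0,"tz": -25,"rx": 0,"ry": 0,"rz": 0}]}}

```text
time_s: 21.65
eef_pos: [0.5099, 0.0109, 0.2824]
eef_rot: [0.611, 0.791, -0.0, -0.001]
ft_force: [-0.3, -0.6, -1.6]
width: 0.0221
gripper_force: 20.0
```

```bash
python3 st.py; python3 - <<'E'
from h import *
p=optics.camera_params("wrist");im=optics.capture("wrist");ps=optics.camera_params("side");si=optics.capture("side")
cv2.imwrite("pics/w6.png",im[:,:,::-1]);cv2.imwrite("pics/s6.png",si[:,:,::-1])
s=readout.observe();e=s["eef_pos"]
print(proj(p,e),proj(ps,e-[0,0,.0735]),proj(ps,[.5103,.0113,.15]),proj(ps,e))
a=cv2.resize(im[110:350,140:420],(466,400));b=cv2.resize(si[130:250,240:340],(333,400),interpolation=2)
save(np.hstack([a,b]),"v6")
E
```

```text
t 21.65 pos [0.5099 0.0109 0.2824] yaw 0.2554 F [-0.34 -0.64 -1.6 ] T [-0.086  0.037 -0.035] w 0.0221 g 20.008016024130484 dq 0.017 j6 -0.457 e6 -0.001
[277.32565704 260.3149253 ] [293.6346882  178.69475838] [293.10096732 198.59491314] [294.26049014 152.68468545]
```

View pics/v6.png

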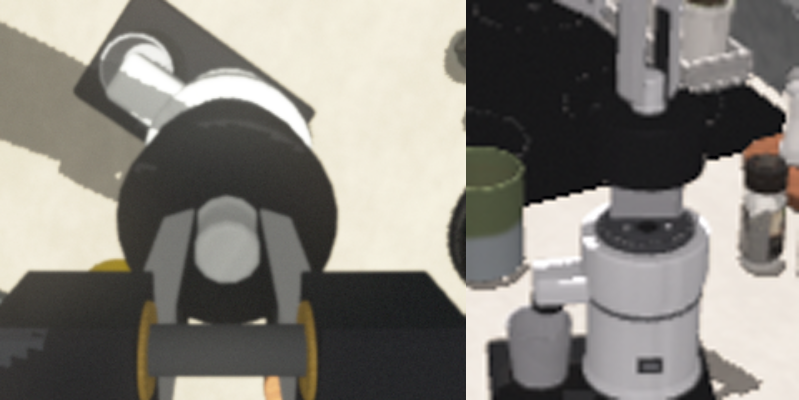

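Left, the held cap with its knob at (226,253), upright and square; right, it hangs over the grinder, rim level, cup still under the spout. Measuring the cap's offset from the tool.

```bash
python3 - <<'E'
from h import *
p=optics.camera_params("wrist");e=readout.observe()["eef_pos"];print(e)
im=cv2.imread("pics/w6.png",0)
print(im[262,250:305:2]);print(im[225:290:2,276])
# dark cap silhouette, left/right/upper outline
m=(im<75).astype(np.uint8);m[:,:195]=0;m[:,355:]=0;m[268:]=0
cs,_=cv2.findContours(m,cv2.RETR_EXTERNAL,cv2.CHAIN_APPROX_NONE);c=max(cs,key=cv2.contourArea)[:,0]
q=[]
for r in range(215,266,4):
    xs=c[c[:,1]==r][:,0]; q.append((r,xs.min(),xs.max(),(xs.min()+xs.max())/2))
print(q)
E
```

```text
[0.51029404 0.01100928 0.28334549]
[113  63  42  69 147 162 164 163 162 164 166 165 164 167 168 168 165 165
 166 161 164 162 148  71  39  61 111 117]
[ 46  99 147 139 134 130 127 129 131 147 162 169 166 164 164 166 167 169
 167 165 167 167 167 163 164 164 157 106  37  42  40  39  39]
[(215, np.int32(217), np.int32(335), np.float64(276.0)), (219, np.int32(215), np.int32(337), np.float64(276.0)), (223, np.int32(213), np.int32(338), np.float64(275.5)), (227, np.int32(212), np.int32(339), np.float64(275.5)), (231, np.int32(212), np.int32(340), np.float64(276.0)), (235, np.int32(212), np.int32(341), np.float64(276.5)), (239, np.int32(211), np.int32(341), np.float64(276.0)), (243, np.int32(211), np.int32(341), np.float64(276.0)), (247, np.int32(212), np.int32(341), np.float64(276.5)), (251, np.int32(212), np.int32(340), np.float64(276.0)), (255, np.int32(213), np.int32(339), np.float64(276.0)), (259, np.int32(214), np.int32(338), np.float64(276.0)), (263, np.int32(216), np.int32(337), np.float64(276.5))]
```

```bash
python3 - <<'E'
from h import *
p=optics.camera_params("wrist");e=readout.observe()["eef_pos"];z=e[2]
print(e);print("knob",onz(p,(276.3,261.2),z+.0025)[:2])
for zz in(-.0235,-.028): print("cap",zz,onz(p,(276.2,242),z+zz)[:2],np.linalg.norm(onz(p,(211,242),z+zz)-onz(p,(341.5,242),z+zz)))
E
```

```text
[0.51029404 0.01100928 0.28334549]
knob [0.51009842 0.01109747]
cap -0.0235 [0.50950761 0.01315557] 0.08581288529709266
cap -0.028 [0.50992816 0.01155827] 0.08790760284714388
```

Request:
{"op": "step_arm", "data": {"deltas": [{"grip": -0.8,"tx": 0.3,"ty": 0.2,"tz": -10,"rx": 0,"ry": 0,"rz": 0},{"grip": -0.8,"tx": 0.3,"ty": 0.2,"tz": -22,"rx": 0,"ry": 0,"rz": 0},{"grip": -0.8,"tx": 0.3,"ty": 0.2,"tz": -34,"rx": 0,"ry": 0,"rz": 0},{"grip": -0.8,"tx": 0.3,"ty": 0.2,"tz": -43,"rx": 0,"ry": 0,"rz": 0},{"grip": -0.8,"tx": 0.3,"ty": 0.2,"tz": -48,"rx": 0,"ry": 0,"rz": 0}]}}

```text
time_s: 22.38
eef_pos: [0.5102, 0.0115, 0.2343]
eef_rot: [0.611, 0.792, -0.0, -0.0]
ft_force: [-0.5, -1.4, -0.8]
width: 0.0222
gripper_force: 20.0
```

Request:
{"op": "step_arm", "data": {"deltas": [{"grip": -0.8,"tx": 0,"ty": 0,"tz": -0.5,"rx": 0,"ry": 0,"rz": 0},{"grip": -0.8,"tx": 0,"ty": 0,"tz": -1.5,"rx": 0,"ry": 0,"rz": 0},{"grip": -0.8,"tx": 0,"ty": 0,"tz": -3,"rx": 0,"ry": 0,"rz": 0},{"grip": -0.8,"tx": 0,"ty": 0,"tz": -4.5,"rx": 0,"ry": 0,"rz": 0},{"grip": -0.8,"tx": 0,"ty": 0,"tz": -6,"rx": 0,"ry": 0,"rz": 0}]}}

```text
time_s: 23.0
eef_pos: [0.5106, 0.0114, 0.2292]
eef_rot: [0.611, 0.792, 0.0, 0.0]
ft_force: [0.5, 0.7, -1.8]
width: 0.0222
gripper_force: 20.0
```

```bash
python3 st.py
```

```text
t 23.0 pos [0.5106 0.0114 0.2292] yaw 0.256 F [ 0.53  0.74 -1.8 ] T [-0.087  0.022 -0.009] w 0.0222 g 20.008035100872803 dq 0.022 j6 -0.456 e6 0.0
```

No contact 2 mm past the boss edge; continuing slowly.

Request:
{"op": "step_arm", "data": {"deltas": [{"grip": -0.8,"tx": 0,"ty": 0,"tz": -0.8,"rx": 0,"ry": 0,"rz": 0},{"grip": -0.8,"tx": 0,"ty": 0,"tz": -1.6,"rx": 0,"ry": 0,"rz": 0},{"grip": -0.8,"tx": 0,"ty": 0,"tz": -2.4,"rx": 0,"ry": 0,"rz": 0},{"grip": -0.8,"tx": 0,"ty": 0,"tz": -3.2,"rx": 0,"ry": 0,"rz": 0},{"grip": -0.8,"tx": 0,"ty": 0,"tz": -4,"rx": 0,"ry": 0,"rz": 0}]}}

```text
time_s: 23.62
eef_pos: [0.5105, 0.0114, 0.2252]
eef_rot: [0.611, 0.792, 0.0, 0.0]
ft_force: [-0.3, 0.7, -1.9]
width: 0.0223
gripper_force: 20.0
```

```bash
python3 st.py
```

```text
t 23.625 pos [0.5105 0.0114 0.2252] yaw 0.256 F [-0.27  0.69 -1.9 ] T [-0.115  0.049 -0.042] w 0.0223 g 20.008071946908785 dq 0.014 j6 -0.456 e6 0.0
```

Request:
{"op": "step_arm", "data": {"deltas": [{"grip": -0.8,"tx": 0,"ty": 0,"tz": -0.2,"rx": 0,"ry": 0,"rz": 0},{"grip": -0.8,"tx": 0,"ty": 0,"tz": -0.4,"rx": 0,"ry": 0,"rz": 0},{"grip": -0.8,"tx": 0,"ty": 0,"tz": -0.6,"rx": 0,"ry": 0,"rz": 0},{"grip": -0.8,"tx": 0,"ty": 0,"tz": -0.8,"rx": 0,"ry": 0,"rz": 0},{"grip": -0.8,"tx": 0,"ty": 0,"tz": -1,"rx": 0,"ry": 0,"rz": 0}]}}

```text
time_s: 24.25
eef_pos: [0.5105, 0.0114, 0.2243]
eef_rot: [0.611, 0.792, 0.0, -0.0]
ft_force: [-0.5, 0.2, -1.6]
width: 0.0226
gripper_force: 20.0
```

```bash
python3 st.py
```

```text
t 24.25 pos [0.5105 0.0114 0.2243] yaw 0.256 F [-0.53  0.22 -1.57] T [-0.108  0.017  0.031] w 0.0226 g 20.00806489279512 dq 0.004 j6 -0.456 e6 -0.0
```

Request:
{"op": "step_arm", "data": {"deltas": [{"grip": -0.8,"tx": 0,"ty": 0,"tz": -0.2,"rx": 0,"ry": 0,"rz": 0},{"grip": -0.8,"tx": 0,"ty": 0,"tz": -0.4,"rx": 0,"ry": 0,"rz": 0},{"grip": -0.8,"tx": 0,"ty": 0,"tz": -0.6,"rx": 0,"ry": 0,"rz": 0},{"grip": -0.8,"tx": 0,"ty": 0,"tz": -0.8,"rx": 0,"ry": 0,"rz": 0},{"grip": -0.8,"tx": 0,"ty": 0,"tz": -0.8,"rx": 0,"ry": 0,"rz": 0}]}}

```text
time_s: 24.88
eef_pos: [0.5106, 0.0114, 0.2239]
eef_rot: [0.611, 0.792, 0.0, 0.0]
ft_force: [-1.7, 0.2, 2.6]
width: 0.0222
gripper_force: 20.0
```

```bash
python3 st.py
```

```text
t 24.875 pos [0.5106 0.0114 0.2239] yaw 0.2561 F [-1.72  0.24  2.56] T [0.036 0.419 0.028] w 0.0222 g 20.026649829592316 dq 0.002 j6 -0.456 e6 -0.0
```

Contact at z 0.2239, which is where home should be (0.2238), with light force. Releasing and rising.

Request:
{"op": "step_arm", "data": {"deltas": [{"grip": -0.45,"tx": 0,"ty": 0,"tz": 0,"rx": 0,"ry": 0,"rz": 0},{"grip": -0.3,"tx": 0,"ty": 0,"tz": 0,"rx": 0,"ry": 0,"rz": 0},{"grip": -0.2,"tx": 0,"ty": 0,"tz": 0,"rx": 0,"ry": 0,"rz": 0},{"grip": -0.2,"tx": 0,"ty": 0,"tz": 5,"rx": 0,"ry": 0,"rz": 0},{"grip": -0.2,"tx": 0,"ty": 0,"tz": 25,"rx": 0,"ry": 0,"rz": 0}]}}

```text
time_s: 25.5
eef_pos: [0.5098, 0.0115, 0.2478]
eef_rot: [0.611, 0.792, -0.001, -0.001]
ft_force: [-0.1, -0.7, -0.4]
width: 0.0375
gripper_force: 0.0
```

Request:
{"op": "step_arm", "data": {"deltas": [{"grip": -0.2,"tx": 0,"ty": 0,"tz": 30,"rx": 0,"ry": 0,"rz": 0},{"grip": -0.2,"tx": 0,"ty": 0,"tz": 60,"rx": 0,"ry": 0,"rz": 0},{"grip": -0.2,"tx": 0,"ty": 0,"tz": 80,"rx": 0,"ry": 0,"rz": 0},{"grip": -0.2,"tx": 0,"ty": 0,"tz": 90,"rx": 0,"ry": 0,"rz": 0},{"grip": -0.2,"tx": 0,"ty": 0,"tz": 90,"rx": 0,"ry": 0,"rz": 0}]}}

```text
time_s: 26.12
eef_pos: [0.5106, 0.0114, 0.3386]
eef_rot: [0.611, 0.792, 0.0, 0.0]
ft_force: [0.7, 0.4, -0.5]
width: 0.0375
gripper_force: 0.0
```

Request:
{"op": "step_arm", "data": {"deltas": [{"grip": -0.2,"tx": 0,"ty": 0,"tz": 0,"rx": 0,"ry": 0,"rz": 0},{"grip": -0.2,"tx": 0,"ty": 0,"tz": 0,"rx": 0,"ry": 0,"rz": 0},{"grip": -0.2,"tx": 0,"ty": 0,"tz": 0,"rx": 0,"ry": 0,"rz": 0},{"grip": -0.2,"tx": 0,"ty": 0,"tz": 0,"rx": 0,"ry": 0,"rz": 0},{"grip": -0.2,"tx": 0,"ty": 0,"tz": 0,"rx": 0,"ry": 0,"rz": 0}]}}

```text
time_s: 26.75
eef_pos: [0.5105, 0.0114, 0.3384]
eef_rot: [0.611, 0.792, -0.0, -0.0]
ft_force: [-0.3, 0.4, 1.0]
width: 0.0379
gripper_force: 0.0
```

```bash
python3 st.py; python3 - <<'E'
from h import *
im=optics.capture("wrist");si=optics.capture("side")
a=cv2.resize(im[90:330,140:420],(466,400));b=cv2.resize(si[150:270,240:340],(333,400),interpolation=2)
save(np.hstack([a,b]),"v7")
E
```

```text
t 26.75 pos [0.5105 0.0114 0.3384] yaw 0.256 F [-0.27  0.44  1.  ] T [-0.046  0.078  0.044] w 0.0379 g 0.0 dq 0.002 j6 -0.456 e6 -0.0
```

View pics/v7.png

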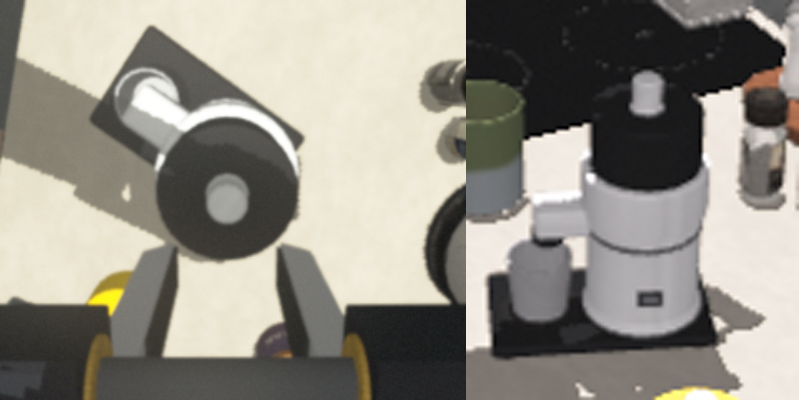

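The cap sits level and centred on the grinder's shoulder (knob at (228,200) left, (648,90) right). The cup stands under the spout at (540,280), and the gripper is clear.

```bash
python3 -c "
from station import order
print(order.sign_off())"
```

```text
the job is handed in; nothing more can be done
None
```

I handed the job in at about 27 s. The adjuster was turned clockwise to first touch (torque peaked near 0.26 N m, below the 0.6 N m slip limit) and then back a quarter turn, the black cap is home on the shoulder, and the steel cup is still under the spout.

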